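Swing the desk lamp over the hole punch and switch it on

ROBOT

A 6-joint arm with a two-finger parallel gripper is mounted at the origin on the work surface. World frame = base frame: x ahead of the robot, y to its left, z up, the work surface at z = 0. Lengths are in m, angles in rad, forces in N, time in s.
With the tool pointing down it reaches from about 0.3 to 0.875 m from the base axis. Payload 6.4 kg.
Tool frame: the origin (TCP) lies between the finger pads; the fingertips stand 25 mm ahead of it and the grasp point (between the pads) lies 6 mm ahead of it; z points along the fingers, y is the line along which they close (so a half turn about z gives the same grasp; the last joint's range is limited). The gripper opens to 85 mm and grips with 20 to 120 N. Pads are 22 mm wide; open, the fingers measure 114 mm over their backs; the gripper's body (76 mm by 85 mm) begins 54 mm behind the grasp point. The pads swing forward as they close: fully open they stand 13 mm farther back than shut.
Start: joints at [1, 0.181, 1.607, -0, 1.354, -0.206], TCP at [0.205, 0.537, 0.256] pointing down, gripper open.
Joint ranges: [-2.99, 2.99], [-0.89, 2.07], [0.3, 2.58], [-1.14, 4.28], [0, 2.63], [-3.12, 3.12]. Speed limits (rad/s): [2.57, 2.57, 3.01, 3.14, 3.14, 3.14].

INTERFACE

Orientations are given as a unit quaternion [w, x, y, z].
In Python, from bench import ctrl gives the robot as it stands.
- The arm moves only by the tool servo_tool, never from a script. Its argument "series" is text: rows parted by semicolons, each of 7 numbers parted by spaces: the gripper command: -1 is fully open, 1 is shut, values between are in proportion, then the shift along the tool's x, y, z in m, then the turn, a rotation vector about the tool's x, y, z in degrees. A call has 1 to 12 rows; each row is the pose to reach, as a shift and turn from the pose commanded when the call began, along the tool's axes at that moment; what a row does not reach only later rows make up. A row lasts 1/12 s, in which the tool goes at most 41.7 mm and 7.16 degrees, less where a joint would pass 70% of its speed; a pose out of reach is approached as far as the arm can. A call with a gripper value outside its range is refused whole. The fingers move at their own pace and stop on an object; the grip force is fixed at half the most. Time passes only in rows, so rows that repeat a pose let the fingers close. It gives the time, the measured TCP pose, the force, the opening and the grip force at its end, in the units of the state.
- ctrl.get_obs(): the state, without advancing time (a new reading comes with each control period).
- ctrl.camera(name): name is "side" or "top"; returns a dict with "img" (384x512x3 uint8, red, green, blue), "z_map" (384x512 float32, m along the optical axis (not along the pixel's ray), 0 where there is no reading), "fovy" (degrees; the focal length in pixels is half the picture's height over the tangent of half this angle, whatever the lens; pixels are square), "cx", "cy" (the principal point, pixels), "extrinsics" (4x4, takes a point from camera to world coordinates). Camera axes: x right, y down, z forward; pixel columns grow to the right and rows downward; lengths in m; the calibration is good to about 2 mm. A picture is of the moment at which its call begins.
- ctrl.hand_in(): hands the job in; it is judged then, once.
The state is a dict: "time_s": time; "q": joint angles; "dq": joint speeds; "joint_efforts": joint torques, N m; "eef_pos": TCP position; "eef_rot": TCP orientation; "wrist_force": force on the tool from outside, world axes, zero at the start; "torque": the same for the moment, N m; "opening": opening from 0.0 (shut) to 1.0 (fully open); "grasp_force": force on a finger pad.
Only numpy, scipy, OpenCV 4.12 (cv2) and the standard library are available. Lean on these libraries where they do the work, as an engineer would, in place of code of your own. Each camera call takes 0.05 s, during which the arm holds its last target. There are 200 camera calls.

TASK

With a finger, gently push the desk lamp's arm round, without pinching it, until the lamp head is straight above the hole punch, then press the button on top of the lamp's post right down and let it come up again. The arm must stay over the punch; do not shift or tip the lamp's foot, and leave the hole punch and everything else on the desk where it is.

Things in the scene. Friction and masses are not known exactly. Their poses are not given: they have to be found in the camera images.
- lamp: Slim silver desk lamp, loose, 2.4 kg: a round foot 170 mm across (12 mm high at the edge) with an upright post 20 mm thick in its middle. Origin: centre of the foot's underside, on the post's axis; z up. The lamp's arm turns round this post.
- lamp_bar: The lamp's horizontal arm: a straight silver bar 10 mm wide and 22 mm tall, its underside 186 mm and its top 208 mm above the desk, running from the post to 240 mm from the post's axis, with the lamp head at its outer end. Origin: on the post's axis, 197 mm above the desk; the bar runs along its own -x. Bare bar lies between 20 and 165 mm from the post's axis.
- lamp_head (a point): Centre of the underside of the lamp head, a flat disc 84 mm across and 14 mm thick under the outer end of the arm, 210 mm from the post's axis, its underside about 172 mm above the desk.
- lamp_arm (a joint): Turn of the arm about the post, rad; grows anticlockwise seen from above; at 0 the arm runs along the lamp body's own -x (roughly towards the robot); range -1.9 to 1.9. A stiff hinge (0.2 N m of friction): it stays where it is left.
- lamp_switch (a joint): Travel of the button on top of the post, m: 0 up, 0.006 fully down. Spring return: it starts to move at 1.5 N and 5 N presses it fully down.
- lamp_switch_top (a point): Centre of the top of the round white button, 28 mm across, on top of the post, facing up, 246 mm above the desk. It does not turn with the arm.
- punch: Stainless steel two-hole punch, 100 x 120 mm base, about 70 mm high, with a broad sloping press plate between two cheeks; 0.5 kg, loose. Origin: centre of its underside. It stands at one of three places round the lamp, about 210 mm from the post (within 12 mm); the stapler and the note tray have the other two.
- stapler: Stapler, 140 x 34 mm, 60 mm high, loose bystander. Origin: centre of its underside.
- notes: Square wooden tray of note paper, 94 mm wide, 35 mm high, loose bystander. Origin: centre of its underside.
- pencup: Glass pen cup 76 mm across, 100 mm high, with three pens up to 146 mm, loose bystander beyond the lamp on the right. Origin: centre of its underside.
- tape: Tape dispenser, 130 x 50 mm, 70 mm high, loose bystander beyond the lamp on the left. Origin: centre of its underside.
- mouse: Computer mouse, 100 x 58 mm, 30 mm high, loose bystander on the right. Origin: centre of its underside.
There are look-alikes about, which are no part of the job. There is more than one size of the punch; the one meant has the size given above.

How it is judged:
On the way, in this order (a step that is already met when the one before it is completed fails the run):
1. the lamp head is at rest straight above the hole punch (horizontal distance between lamp_head and punch below 0.03 m and velocity of joint lamp_arm between -0.06 and 0.06 rad/s), for 0.3 s.
2. the button on the post is pressed right down while the head is above the punch (horizontal distance between lamp_head and punch below 0.03 m and value of joint lamp_switch above 0.0045 m), for 0.05 s.
At the end, for the whole second after the job is handed in: The centre of the lamp head is within 30 mm, measured level, of the centre of the hole punch and at rest; the button has come up again (less than 1.5 mm down); the lamp's foot is within 20 mm of where it began and upright, the punch within 15 mm of where it began and flat (all of step 1 and value of joint lamp_switch below 0.0015 m and distance of lamp from where it was at the start of the episode below 0.02 m and angle between each of lamp, punch's own z axis and vertical below 0.05 rad and distance of punch from where it was at the start of the episode below 0.015 m); the robot touches nothing.
It fails at once if the lamp arm is pinched or pushed hard (over 15 N from the fingers) (contact force between lamp_bar and the fingers above 15 N).
It fails at once if the lamp is shifted more than 20 mm, lifted or tipped (distance of lamp from where it was at the start of the episode above 0.02 m or angle between lamp's own z axis and vertical above 0.12 rad).
It fails at once if the hole punch is moved more than 15 mm, lifted or carried (distance of punch from where it was at the start of the episode above 0.015 m).
It fails at once if the stapler, note tray, pen cup, tape dispenser or mouse is moved more than 20 mm (distance of any of stapler, notes, pencup, tape, mouse from where it was at the start of the episode above 0.02 m).
It also fails if it takes over 43 s, if anything falls off the work surface, if the arm or the gripper's body presses on something with over 40 N, if the wrist force passes 120 N, or if a joint passes its speed limit or range.

## Working session

There is one attempt and no reset: what is moved stays moved. The work goes in short steps, Python scripts to look and compute and a tool call to move; the robot and the scene stay as the last step left them, time stands still between calls to the robot, and variables do not carry over. Pictures are saved under pics/ and viewed, at most 10 in all, crops included, and the job is handed in when it is done.

Besides the shell and the picture viewer there is one more tool, called after ">>>" as name(argument=value, ...) on one line, values as JSON. servo_tool: Moves the arm, as the interface text tells. Its arguments: {"type":"object","properties":{"series":{"type":"string"}},"required":["series"]}

```bash
mkdir -p pics; cat > h.py <<'E'
import numpy as np, cv2
from bench import ctrl
def grab(n):
    c=ctrl.camera(n); c['f']=c['img'].shape[0]/2/np.tan(np.radians(c['fovy'])/2); return c
def cloud(c):
    v,u=np.mgrid[:384,:512]; z=c['z_map']; 
    P=np.stack([(u-c['cx'])/c['f']*z,(v-c['cy'])/c['f']*z,z,np.ones_like(z)],-1)@np.array(c['extrinsics']).T
    P=P[...,:3]; P[z==0]=np.nan; return P
def ray(c,u,v,h):
    E=np.array(c['extrinsics']); d=E[:3,:3]@[(u-c['cx'])/c['f'],(v-c['cy'])/c['f'],1]; o=E[:3,3]
    return o+d*(h-o[2])/d[2]
E
python3 - <<'E'
from h import *
for n in('top','side'):
    c=grab(n); cv2.imwrite(f'pics/{n}0.png',cv2.resize(c['img'][...,::-1],(800,600))); np.savez(f'{n}0.npz',**{k:c[k] for k in c})
    print(n,c['fovy'],c['cx'],c['cy'],np.round(c['extrinsics'],3).tolist())
o=ctrl.get_obs(); print({k:np.round(v,3) for k,v in o.items()})
E
```

```text
top 42.630349736033224 264.5049160647887 185.13038466038188 [[-0.002, -0.998, 0.065, 0.39], [-1.0, 0.003, 0.014, -0.093], [-0.014, -0.065, -0.998, 1.634], [0.0, 0.0, 0.0, 1.0]]
side 52.473320492975425 251.56339013264764 194.16469266495366 [[0.996, -0.059, 0.072, 0.411], [-0.093, -0.62, 0.779, -1.128], [-0.001, -0.782, -0.623, 1.0], [0.0, 0.0, 0.0, 1.0]]
{'time_s': np.float64(0.1), 'q': array([ 1.   ,  0.181,  1.608, -0.   ,  1.354, -0.206]), 'dq': array([-0.002, -0.   , -0.004, -0.   , -0.   , -0.001]), 'joint_efforts': array([ 1.0000e-03, -4.4588e+01, -3.5224e+01, -0.0000e+00,  4.0000e-03,
        0.0000e+00]), 'eef_pos': array([0.205, 0.537, 0.255]), 'eef_rot': array([-0.   ,  0.181,  0.983, -0.001]), 'wrist_force': array([0.559, 0.755, 0.376]), 'torque': array([ 0.028, -0.01 ,  0.078]), 'grasp_force': np.float64(0.0), 'opening': np.float64(0.992)}
```

View pics/top0.png

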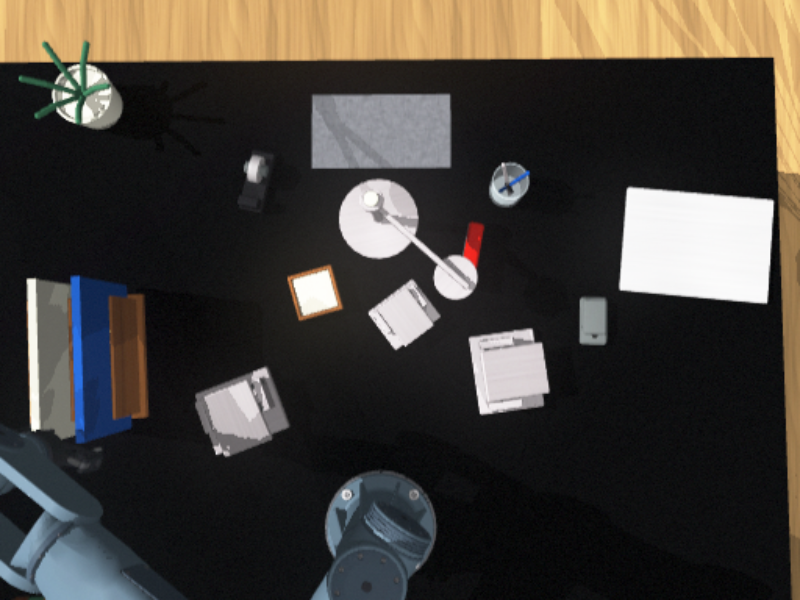

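View pics/side0.png

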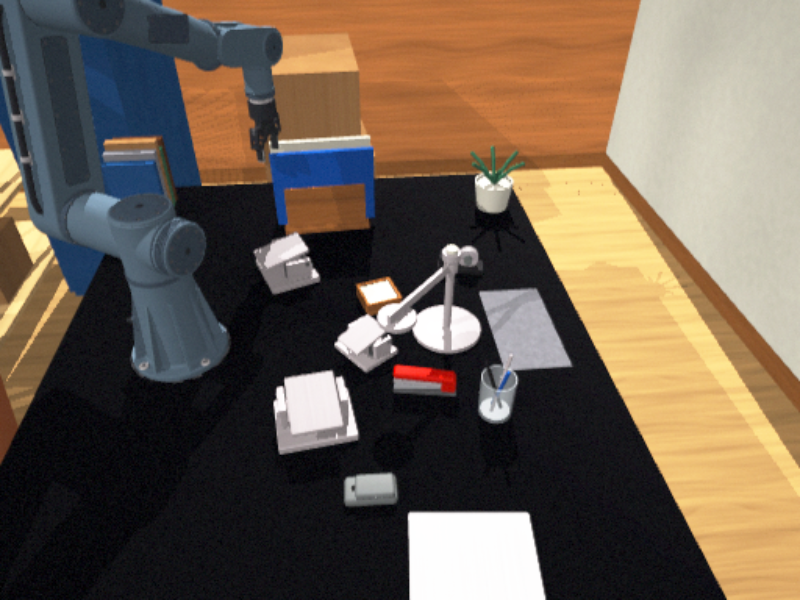

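The top view (800x600) shows three punches: left (240,412), middle (404,314) and right (510,372). The lamp foot is at (379,218), the button at (372,200), the head at (456,278), the notes at (315,293) and the stapler at (472,250). The middle punch fits, being about 210 mm from the post and about 100x120 mm. I'll check that with measurements and a crop.

```bash
python3 - <<'E'
from h import *
T=dict(np.load('top0.npz'));S=dict(np.load('side0.npz'))
PT=cloud(T);PS=cloud(S)
for n,P,c in(('T',PT,T),('S',PS,S)):
    print(n,'desk z',np.nanmedian(P[...,2][(abs(P[...,0]-.55)<.25)&(abs(P[...,1])<.4)]))
s=.64
def rect(m): 
    cs=max(cv2.findContours(m.astype(np.uint8),0,2)[0],key=cv2.contourArea); return cs
for nm,(u,v) in dict(mid=(404,314),left=(240,412),right=(510,372),notes=(315,293),foot=(379,218)).items():
    g=PT[int(v*s),int(u*s)]
    for P,w in((PT,'T'),(PS,'S')):
        m=(np.hypot(P[...,0]-g[0],P[...,1]-g[1])<.13)&(P[...,2]>.006)&(P[...,2]<.13)
        n,l,st,ce=cv2.connectedComponentsWithStats(m.astype(np.uint8))
        q=P[m]; 
        k=l==1+np.argmax(st[1:,4]); q=P[k]
        r=cv2.minAreaRect(q[:,:2].astype(np.float32)*1000)
        print(nm,w,np.round(r[0],0),np.round(r[1],0),round(r[2]),'maxz',np.percentile(q[:,2],98).round(3))
# button, bar, head by depth
for P,w in((PT,'T'),(PS,'S')):
    for a,b,t in((.228,.27,'button'),(.165,.225,'bar+head')):
        m=(P[...,2]>a)&(P[...,2]<b)&(P[...,0]>.35)&(P[...,0]<.8)&(abs(P[...,1]+.05)<.3)
        q=P[m]; print(w,t,len(q),np.round(np.median(q,0),3),q.min(0).round(3),q.max(0).round(3))
a=cv2.resize(T['img'][150:280,110:360,::-1],(500,260),interpolation=2)
b=cv2.resize(S['img'][140:290,150:300,::-1],(300,300),interpolation=2)
o=np.zeros((560,800,3),np.uint8);o[:260,:500]=a;o[260:,:300]=b
cc=cv2.resize(T['img'][170:230,215:295,::-1],(400,300),interpolation=2);o[260:,320:720]=cc
cv2.imwrite('pics/crop.png',o)
E
```

```text
T desk z 0.001079892892467127
S desk z 0.00020775491476965335
mid T [442. -50.] [112. 122.] 36 maxz 0.071
mid S [440. -55.] [106. 123.] 39 maxz 0.067
left T [237. 287.] [152. 167.] 21 maxz 0.095
left S [239. 284.] [146. 167.] 20 maxz 0.092
right T [ 325. -272.] [167. 157.] 9 maxz 0.095
right S [ 324. -271.] [163. 144.] 8 maxz 0.092
notes T [488. 137.] [ 99. 107.] 14 maxz 0.04
notes S [488. 134.] [ 97. 102.] 15 maxz 0.036
foot T [646.   4.] [167. 168.] 19 maxz 0.026
foot S [649.   2.] [172. 162.] 70 maxz 0.11
T button 179 [0.645 0.004 0.238] [ 0.625 -0.015  0.229] [0.666 0.025 0.25 ]
T bar+head 837 [ 0.517 -0.14   0.189] [ 0.466 -0.193  0.175] [0.648 0.014 0.223]
S button 87 [ 0.646 -0.006  0.236] [ 0.626 -0.02   0.228] [0.667 0.016 0.247]
S bar+head 682 [ 0.531 -0.138  0.189] [ 0.466 -0.196  0.166] [0.666 0.004 0.225]
```

View pics/crop.png

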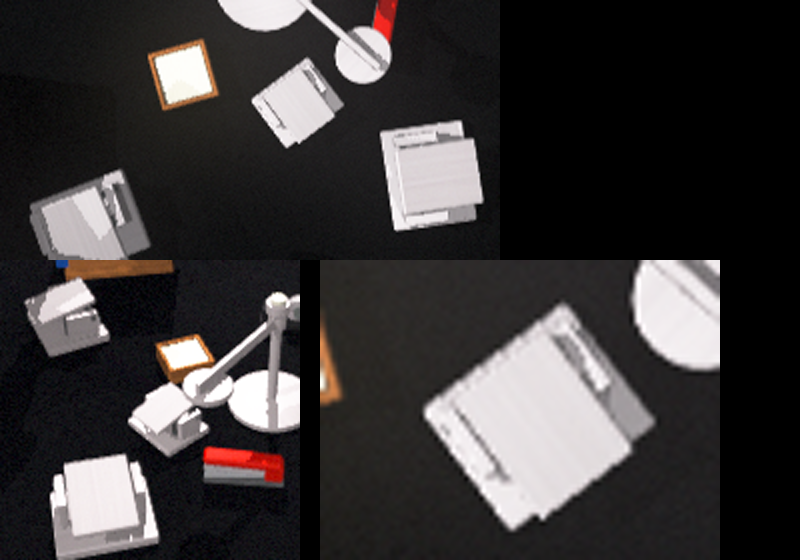

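The middle punch (404,314) measures about 106x122x70 mm and stands about 213 mm from the post. The other two are about 150x165 mm and 93 mm high, so the middle one is the one meant. Next I'll refine the post axis and bar angle and work out the moves.

```bash
cat >> h.py <<'E'
from scipy.spatial.transform import Rotation as Ro
def pose():
    o=ctrl.get_obs(); w,x,y,z=o['eef_rot']; return o['eef_pos'],Ro.from_quat([x,y,z,w])
def move(p,xb=None):
    "tool-axis shift and turn about tool z to reach p with tool x at bearing xb deg, tool straight down"
    e,R=pose(); a=R.apply([1,0,0]); b=np.degrees(np.arctan2(a[1],a[0])); xb=b if xb is None else xb
    t=np.radians(xb); X=[np.cos(t),np.sin(t),0]; Z=[0,0,-1]; G=np.array([X,np.cross(Z,X),Z]).T
    print('at',np.round(e,4),'xb',b.round(1),'shift mm',np.round(R.inv().apply(np.array(p)-e)*1000,1),'turn',np.round(np.degrees((R.inv()*Ro.from_matrix(G)).as_rotvec()),1))
def lamp(post,names=('top','side')):
    for n in names:
        c=grab(n);P=cloud(c); r=np.hypot(P[...,0]-post[0],P[...,1]-post[1])
        m=(P[...,2]>.192)&(P[...,2]<.22)&(r>.03)&(r<.16)
        q=P[m][:,:2]; d=np.median(q,0)-post
        # head: disc top points
        m2=(P[...,2]>.165)&(P[...,2]<.222)&(r>.165)&(r<.26); h=P[m2]
        (hc,hr)=cv2.minEnclosingCircle(h[:,:2].astype(np.float32))
        print(n,'bar brg',np.degrees(np.arctan2(d[1],d[0]))%360,len(q),'head',np.round(hc,3),round(hr,3),'brg',np.degrees(np.arctan2(hc[1]-post[1],hc[0]-post[0]))%360)
        bm=(P[...,2]>.241)&(P[...,2]<.253)&(r<.03); b=P[bm]; print('   button',len(b), np.round(cv2.minEnclosingCircle(b[:,:2].astype(np.float32)),3) if 0 else (np.round(b.min(0),3),np.round(b.max(0),3)) if len(b) else '')
E
python3 - <<'E'
from h import *
post=np.array([.647,.002])
lamp(post)
T=dict(np.load('top0.npz'))
print(ray(T,372*.64,200*.64,.246))
def pt(br,r,off):
    t=np.radians(br); return post+r*np.array([np.cos(t),np.sin(t)])+off*np.array([-np.sin(t),np.cos(t)])
p=pt(227.7,.13,.045); move([*p,.34],137.7); move([*p,.203],137.7)
E
```

```text
top bar brg 226.80639092050356 168 head [ 0.507 -0.152] 0.042 brg 227.65868874554758
   button 74 (array([ 0.627, -0.007,  0.241]), array([0.662, 0.019, 0.252]))
side bar brg 229.47635819367798 128 head [ 0.507 -0.154] 0.044 brg 228.17634221637118
   button 31 (array([ 0.634, -0.01 ,  0.241]), array([0.66 , 0.016, 0.248]))
[0.64350582 0.00096885 0.246     ]
at [0.2049 0.5369 0.2557] xb 159.1 shift mm [-598.2 -479.6  -83.9] turn [-0.1 -0.  21.4]
at [0.2049 0.5369 0.2557] xb 159.1 shift mm [-598.3 -479.4   53.1] turn [-0.1 -0.  21.4]
```

>>> servo_tool(series="1 0 0 -0.04 0 0 0;1 -0.03 -0.024 -0.084 0 0 0;1 -0.06 -0.048 -0.084 0 0 2;1 -0.09 -0.072 -0.084 0 0 4;1 -0.12 -0.096 -0.084 0 0 6;1 -0.15 -0.12 -0.084 0 0 8;1 -0.18 -0.144 -0.084 0 0 10;1 -0.21 -0.168 -0.084 0 0 12;1 -0.24 -0.192 -0.084 0 0 14;1 -0.27 -0.216 -0.084 0 0 16;1 -0.3 -0.24 -0.084 0 0 19;1 -0.33 -0.264 -0.084 0 0 21.4")

```text
time_s: 1.2
eef_pos: [0.4197, 0.171, 0.3404]
eef_rot: [0.0, 0.362, 0.932, 0.0]
wrist_force: [0.6, -0.6, 0.2]
opening: -0.002
grasp_force: 0.0
```

```bash
python3 - <<'E'
from h import *
post=np.array([.646,.003])
t=np.radians(227.7); p=post+.13*np.array([np.cos(t),np.sin(t)])+.045*np.array([-np.sin(t),np.cos(t)])
move([*p,.34],137.7)
E
```

```text
at [0.4197 0.171  0.3404] xb 137.6 shift mm [-325.8 -101.1    0.4] turn [ 0.   0.  -0.1]
```

>>> servo_tool(series="1 -0.033 -0.01 0 0 0 0;1 -0.066 -0.02 0 0 0 0;1 -0.099 -0.03 0 0 0 0;1 -0.132 -0.04 0 0 0 0;1 -0.165 -0.05 0 0 0 0;1 -0.198 -0.06 0 0 0 0;1 -0.231 -0.07 0 0 0 0;1 -0.264 -0.08 0 0 0 0;1 -0.297 -0.09 0 0 0 0;1 -0.326 -0.101 0 0 0 0;1 -0.326 -0.101 0 0 0 0")

```text
time_s: 2.12
eef_pos: [0.5937, -0.1264, 0.339]
eef_rot: [-0.0, 0.363, 0.932, -0.001]
wrist_force: [-1.2, 0.9, 0.7]
opening: 0.0
grasp_force: 0.0
```

```bash
python3 - <<'E'
from h import *
post=np.array([.646,.003])
t=np.radians(227.7); p=post+.13*np.array([np.cos(t),np.sin(t)])+.045*np.array([-np.sin(t),np.cos(t)])
move([*p,.203],137.7)
c=grab('side'); cv2.imwrite('pics/s1.png',cv2.resize(c['img'][60:330,120:400,::-1],(800,771))[:600])
E
```

```text
at [ 0.5937 -0.1264  0.339 ] xb 137.4 shift mm [  3.5   1.2 136. ] turn [-0.1  0.  -0.3]
```

View pics/s1.png

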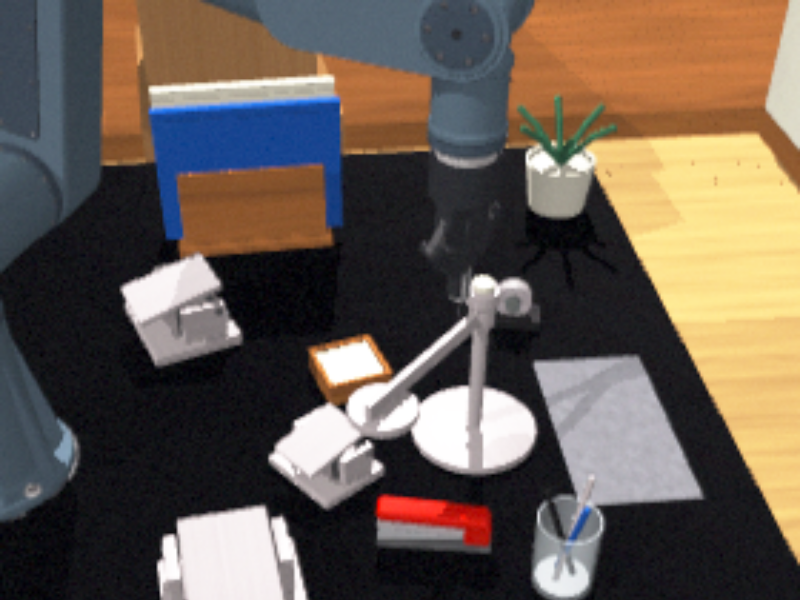

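The shut fingers hang high beside the lamp, with the fingertips near (465,290) in the crop. Descending beside the bar.

>>> servo_tool(series="1 0.003 0.001 0.03 0 0 0;1 0.003 0.001 0.06 0 0 0;1 0.003 0.001 0.08 0 0 0;1 0.003 0.001 0.1 0 0 0;1 0.003 0.001 0.12 0 0 0;1 0.003 0.001 0.13 0 0 0;1 0.003 0.001 0.136 0 0 0;1 0.003 0.001 0.136 0 0 0")

```text
time_s: 2.83
eef_pos: [0.5901, -0.1177, 0.2033]
eef_rot: [-0.001, 0.361, 0.933, 0.0]
wrist_force: [-0.2, 0.4, -0.5]
opening: -0.0
grasp_force: 0.0
```

```bash
python3 - <<'E'
from h import *
o=ctrl.get_obs(); print(o['eef_pos'],o['wrist_force'])
c=grab('side'); cv2.imwrite('pics/s2.png',cv2.resize(c['img'][130:250,200:360,::-1],(800,600)))
E
```

```text
[ 0.59013034 -0.11773637  0.20327548] [-0.24071923  0.35957109 -0.52422151]
```

View pics/s2.png

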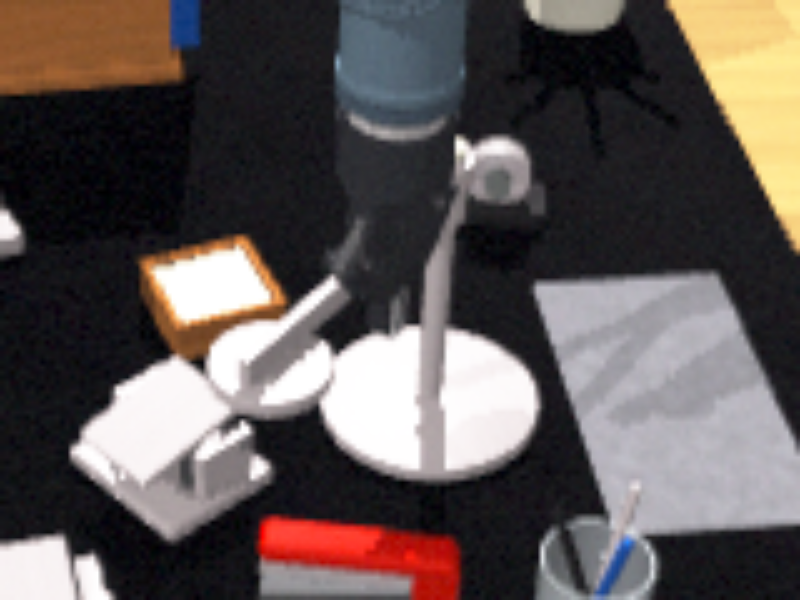

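```bash
cat >> h.py <<'E'
def arc(post,b0s,off,r=.127):
    "rows for finger centre at bar bearing b, normal offset off, tool x bearing b-90"
    e,R=pose()
    for b in b0s:
        t=np.radians(b); p=post+r*np.array([np.cos(t),np.sin(t)])+off*np.array([-np.sin(t),np.cos(t)])
        print(b,end=' '); move([*p,.203],b-90)
E
python3 - <<'E'
from h import *
post=np.array([.646,.003])
arc(post,[228,225,222,219,216,213,210],.016)
E
```

```text
228 at [ 0.5908 -0.1181  0.2045] xb 137.7 shift mm [24.  -0.2  1.5] turn [-0.  -0.  -0.3]
225 at [ 0.5908 -0.1181  0.2045] xb 137.7 shift mm [30.7 -0.9  1.5] turn [-0.  -0.   2.7]
222 at [ 0.5908 -0.1181  0.2045] xb 137.7 shift mm [37.4 -1.2  1.5] turn [-0.  -0.   5.7]
219 at [ 0.5908 -0.1181  0.2045] xb 137.7 shift mm [44.1 -1.2  1.5] turn [-0.  -0.   8.7]
216 at [ 0.5908 -0.1181  0.2045] xb 137.7 shift mm [50.8 -0.8  1.5] turn [-0.  -0.  11.7]
213 at [ 0.5908 -0.1181  0.2045] xb 137.7 shift mm [57.4 -0.1  1.5] turn [-0.  -0.  14.7]
210 at [ 0.5908 -0.1181  0.2045] xb 137.7 shift mm [64.   0.9  1.5] turn [-0.  -0.  17.7]
```

>>> servo_tool(series="1 0.005 0 0 0 0 0;1 0.01 0 0 0 0 0;1 0.014 0 0 0 0 0;1 0.017 0 0 0 0 0;1 0.019 0 0 0 0 0;1 0.021 0 0 0 0 0;1 0.023 0 0 0 0 0;1 0.025 0 0 0 0 1;1 0.027 0 0 0 0 1.5;1 0.029 -0.001 0 0 0 2;1 0.031 -0.001 0 0 0 2.7;1 0.031 -0.001 0 0 0 2.7")

```text
time_s: 3.88
eef_pos: [0.567, -0.0982, 0.2044]
eef_rot: [-0.0, 0.383, 0.924, 0.0]
wrist_force: [0.7, -0.9, 0.2]
opening: -0.004
grasp_force: 0.1
```

```bash
python3 - <<'E'
from h import *
post=np.array([.646,.003]); o=ctrl.get_obs(); print(o['wrist_force'])
lamp(post)
arc(post,[222,219,216,213,210,207,204],.016)
E
```

```text
[ 0.7095555  -0.93939687  0.16414085]
top bar brg 224.18427038455815 15 head [ 0.497 -0.143] 0.042 brg 224.42406506805418
   button 64 (array([ 0.634, -0.007,  0.241]), array([0.659, 0.016, 0.252]))
side bar brg 233.71108122465768 100 head [ 0.498 -0.145] 0.044 brg 225.13235325565643
   button 30 (array([ 0.633, -0.011,  0.241]), array([0.66 , 0.014, 0.248]))
222 at [ 0.567  -0.0982  0.2042] xb 135.0 shift mm [ 6.4 -0.3  1.2] turn [-0. -0.  3.]
219 at [ 0.567  -0.0982  0.2042] xb 135.0 shift mm [13.1 -0.6  1.2] turn [-0. -0.  6.]
216 at [ 0.567  -0.0982  0.2042] xb 135.0 shift mm [19.8 -0.5  1.2] turn [-0. -0.  9.]
213 at [ 0.567  -0.0982  0.2042] xb 135.0 shift mm [26.5 -0.1  1.2] turn [-0. -0. 12.]
210 at [ 0.567  -0.0982  0.2042] xb 135.0 shift mm [33.1  0.6  1.2] turn [-0. -0. 15.]
207 at [ 0.567  -0.0982  0.2042] xb 135.0 shift mm [39.8  1.7  1.2] turn [-0. -0. 18.]
204 at [ 0.567  -0.0982  0.2042] xb 135.0 shift mm [46.3  3.1  1.2] turn [-0. -0. 21.]
```

The bar follows as predicted: it is now at about 225°, with a push force of only about 1–2 N. I'll carry on along the arc.

>>> servo_tool(series="1 0.004 0 0 0 0 1.8;1 0.008 0 0 0 0 3.6;1 0.012 -0.001 0 0 0 5.5;1 0.016 -0.001 0 0 0 7.3;1 0.02 0 0 0 0 9;1 0.024 0 0 0 0 11;1 0.028 0 0 0 0 12.7;1 0.032 0.001 0 0 0 14.5;1 0.036 0.001 0 0 0 16.4;1 0.04 0.002 0 0 0 18;1 0.043 0.002 0 0 0 19.5;1 0.046 0.003 0 0 0 21")

```text
time_s: 4.98
eef_pos: [0.5367, -0.0639, 0.2043]
eef_rot: [0.0, 0.545, 0.838, -0.0]
wrist_force: [0.3, -2.1, -0.4]
opening: 0.004
grasp_force: 0.8
```

```bash
python3 - <<'E'
from h import *
post=np.array([.646,.003]); o=ctrl.get_obs(); print(o['wrist_force'])
lamp(post)
arc(post,[201,198,196,195,194],.016)
E
```

```text
[ 0.34346085 -2.07053503 -0.3921981 ]
top bar brg 203.50762250572342 8 head [ 0.457 -0.082] 0.042 brg 204.28932645365657
   button 63 (array([ 0.634, -0.013,  0.241]), array([0.664, 0.022, 0.251]))
side bar brg 207.30851422115992 149 head [ 0.455 -0.084] 0.045 brg 204.5094747070095
   button 29 (array([ 0.636, -0.01 ,  0.242]), array([0.66 , 0.015, 0.247]))
201 at [ 0.5365 -0.0634  0.2042] xb 114.0 shift mm [ 6.8 -0.6  1.2] turn [-0. -0.  3.]
198 at [ 0.5365 -0.0634  0.2042] xb 114.0 shift mm [13.5 -1.   1.2] turn [-0. -0.  6.]
196 at [ 0.5365 -0.0634  0.2042] xb 114.0 shift mm [18.  -1.   1.2] turn [-0. -0.  8.]
195 at [ 0.5365 -0.0634  0.2042] xb 114.0 shift mm [20.2 -0.9  1.2] turn [-0. -0.  9.]
194 at [ 0.5365 -0.0634  0.2042] xb 114.0 shift mm [22.5 -0.8  1.2] turn [-0. -0. 10.]
```

>>> servo_tool(series="1 0.003 0 0 0 0 1.3;1 0.006 0 0 0 0 2.6;1 0.009 -0.001 0 0 0 4;1 0.012 -0.001 0 0 0 5.3;1 0.015 -0.001 0 0 0 6.6;1 0.0175 -0.001 0 0 0 7.8;1 0.0195 -0.001 0 0 0 8.7;1 0.0205 -0.001 0 0 0 9.2;1 0.0205 -0.001 0 0 0 9.2;1 0.0205 -0.001 0 0 0 9.2")

```text
time_s: 5.92
eef_pos: [0.5275, -0.0452, 0.2042]
eef_rot: [-0.0, 0.61, 0.792, 0.0]
wrist_force: [0.4, -0.5, -0.3]
opening: 0.002
grasp_force: 0.0
```

>>> servo_tool(series="1 -0.003 0 0 0 0 0;1 -0.008 0 0 0 0 0;1 -0.015 0 0 0 0 0;1 -0.03 0 0 0 0 0;1 -0.045 0 0 0 0 0;1 -0.045 0 -0.03 0 0 0;1 -0.045 0 -0.06 0 0 0;1 -0.045 0 -0.1 0 0 0;1 -0.045 0 -0.1 0 0 0")

```text
time_s: 6.67
eef_pos: [0.5427, -0.0919, 0.3129]
eef_rot: [0.006, 0.611, 0.792, 0.002]
wrist_force: [1.4, -1.0, 1.5]
opening: -0.001
grasp_force: 0.0
```

```bash
python3 - <<'E'
from h import *
post=np.array([.646,.003]); lamp(post); move([*post,.304])
for n in('top','side'):
    P=cloud(grab(n)); m=(np.hypot(P[...,0]-.441,P[...,1]+.052)<.1)&(P[...,2]>.006)&(P[...,2]<.1)
    r=cv2.minAreaRect(P[m][:,:2].astype(np.float32)*1000); print(n,np.round(r[0]),np.round(r[1]))
    m=(np.hypot(P[...,0]-.646,P[...,1]-.003)<.1)&(P[...,2]>.006)&(P[...,2]<.03)
    print(' foot',np.round(cv2.minEnclosingCircle(P[m][:,:2].astype(np.float32))[0],4))
c=grab('top'); cv2.imwrite('pics/t3.png',cv2.resize(c['img'][90:240,170:370,::-1],(800,600)))
E
```

```text
top bar brg 194.53289945586363 83 head [ 0.445 -0.051] 0.042 brg 195.13247867722146
   button 66 (array([ 0.63 , -0.007,  0.241]), array([0.659, 0.024, 0.251]))
side bar brg 197.52078042958578 171 head [ 0.445 -0.051] 0.044 brg 195.19159823881708
   button 26 (array([ 0.634, -0.01 ,  0.241]), array([0.659, 0.016, 0.249]))
at [ 0.5404 -0.0908  0.3066] xb 104.7 shift mm [ 63.9 126.    2.9] turn [0.2 0.2 0. ]
top [463. -68.] [191. 139.]
 foot [0.6462 0.0013]
side [440. -54.] [103. 122.]
 foot [0.645  0.0017]
```

View pics/t3.png

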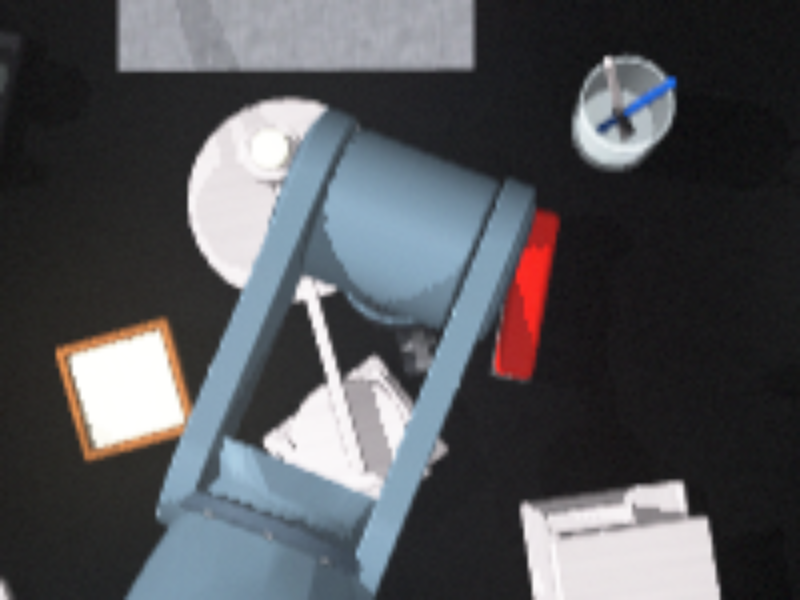

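The top crop shows the bar from about (310,290) to (365,470) across the punch, with the button at (270,150). The head at (445,-51) mm is within 5 mm of the punch, and the foot hasn't moved. Next I'll move over the button.

>>> servo_tool(series="1 0.01 0.02 -0.003 0 0 0;1 0.022 0.042 -0.003 0 0 0;1 0.034 0.065 -0.003 0 0 0;1 0.045 0.09 -0.003 0 0 0;1 0.055 0.11 -0.003 0 0 0;1 0.064 0.126 -0.003 0 0 0;1 0.064 0.126 -0.003 0 0 0;1 0.064 0.126 -0.003 0 0 0")

```text
time_s: 7.58
eef_pos: [0.6442, 0.0056, 0.305]
eef_rot: [-0.002, 0.61, 0.793, -0.001]
wrist_force: [0.2, -0.4, -0.2]
opening: 0.0
grasp_force: 0.0
```

```bash
python3 - <<'E'
from h import *
print(ctrl.get_obs()['wrist_force']); move([.646,.002,.277])
E
```

```text
[ 0.2134763  -0.36347164 -0.19341996]
at [0.6442 0.0056 0.305 ] xb 104.9 shift mm [-4.   0.9 28. ] turn [-0.2 -0.1  0. ]
```

>>> servo_tool(series="1 -0.004 0.001 0.008 0 0 0;1 -0.004 0.001 0.016 0 0 0;1 -0.004 0.001 0.022 0 0 0;1 -0.004 0.001 0.027 0 0 0;1 -0.004 0.001 0.03 0 0 0;1 -0.004 0.001 0.032 0 0 0;1 -0.004 0.001 0.034 0 0 0;1 -0.004 0.001 0.034 0 0 0")

```text
time_s: 8.25
eef_pos: [0.6464, 0.0015, 0.2731]
eef_rot: [-0.0, 0.61, 0.792, -0.0]
wrist_force: [0.3, 0.7, -0.4]
opening: -0.006
grasp_force: 0.0
```

>>> servo_tool(series="1 0 0 0.001 0 0 0;1 0 0 0.002 0 0 0;1 0 0 0.003 0 0 0;1 0 0 0.004 0 0 0;1 0 0 0.004 0 0 0")

```text
time_s: 8.67
eef_pos: [0.6467, 0.0016, 0.2696]
eef_rot: [0.0, 0.61, 0.792, 0.0]
wrist_force: [-1.1, 1.0, 2.1]
opening: 0.003
grasp_force: 1.1
```

Contact at about 2 N, so the button is starting to move.

>>> servo_tool(series="1 0 0 0.001 0 0 0;1 0 0 0.002 0 0 0;1 0 0 0.003 0 0 0;1 0 0 0.004 0 0 0;1 0 0 0.004 0 0 0")

```text
time_s: 9.08
eef_pos: [0.6467, 0.0015, 0.2655]
eef_rot: [0.0, 0.61, 0.792, 0.0]
wrist_force: [0.2, 0.0, 3.6]
opening: -0.003
grasp_force: 2.3
```

>>> servo_tool(series="1 0 0 0.001 0 0 0;1 0 0 0.002 0 0 0;1 0 0 0.003 0 0 0;1 0 0 0.003 0 0 0;1 0 0 0.003 0 0 0")

```text
time_s: 9.5
eef_pos: [0.6468, 0.0015, 0.2649]
eef_rot: [0.001, 0.61, 0.792, 0.0]
wrist_force: [-6.2, 0.3, 14.2]
opening: 0.005
grasp_force: 7.3
```

Force has jumped to 14 N while the tool stopped descending, so the button is on its stop. Releasing upward.

>>> servo_tool(series="1 0 0 -0.004 0 0 0;1 0 0 -0.008 0 0 0;1 0 0 -0.014 0 0 0;1 0 0 -0.03 0 0 0;1 0 0 -0.06 0 0 0;1 0 0 -0.09 0 0 0;1 0 0 -0.12 0 0 0;1 0.03 0 -0.12 0 0 0;1 0.06 0 -0.12 0 0 0;1 0.09 0 -0.12 0 0 0;1 0.12 0 -0.12 0 0 0;1 0.12 0 -0.12 0 0 0")

```text
time_s: 10.5
eef_pos: [0.6141, 0.1223, 0.382]
eef_rot: [-0.001, 0.608, 0.794, 0.0]
wrist_force: [-0.0, 0.8, -0.0]
opening: -0.0
grasp_force: 0.0
```

```bash
python3 - <<'E'
from h import *
print(ctrl.get_obs()['eef_pos'],ctrl.get_obs()['wrist_force']); lamp(np.array([.646,.002]))
for n in('top','side'):
    P=cloud(grab(n)); m=(np.hypot(P[...,0]-.441,P[...,1]+.052)<.085)&(P[...,2]>.006)&(P[...,2]<.1)
    r=cv2.minAreaRect(P[m][:,:2].astype(np.float32)*1000); print(n,np.round(r[0]),np.round(r[1]))
    m=(np.hypot(P[...,0]-.646,P[...,1]-.003)<.1)&(P[...,2]>.006)&(P[...,2]<.03)
    print(' foot',np.round(cv2.minEnclosingCircle(P[m][:,:2].astype(np.float32))[0],4))
c=grab('side'); cv2.imwrite('pics/s4.png',cv2.resize(c['img'][...,::-1],(800,600)))
E
```

```text
[0.6141377  0.12234784 0.38196109] [-0.04964785  0.82112551 -0.02013697]
top bar brg 193.5622142846154 152 head [ 0.445 -0.051] 0.043 brg 194.7664709270614
   button 71 (array([ 0.629, -0.01 ,  0.241]), array([0.659, 0.019, 0.252]))
side bar brg 196.54507992853547 176 head [ 0.445 -0.054] 0.043 brg 195.55180963000348
   button 30 (array([ 0.633, -0.009,  0.242]), array([0.66 , 0.018, 0.247]))
top [437. -55.] [155. 153.]
 foot [0.6466 0.0025]
side [442. -56.] [106. 117.]
 foot [0.65   0.0013]
```

View pics/s4.png

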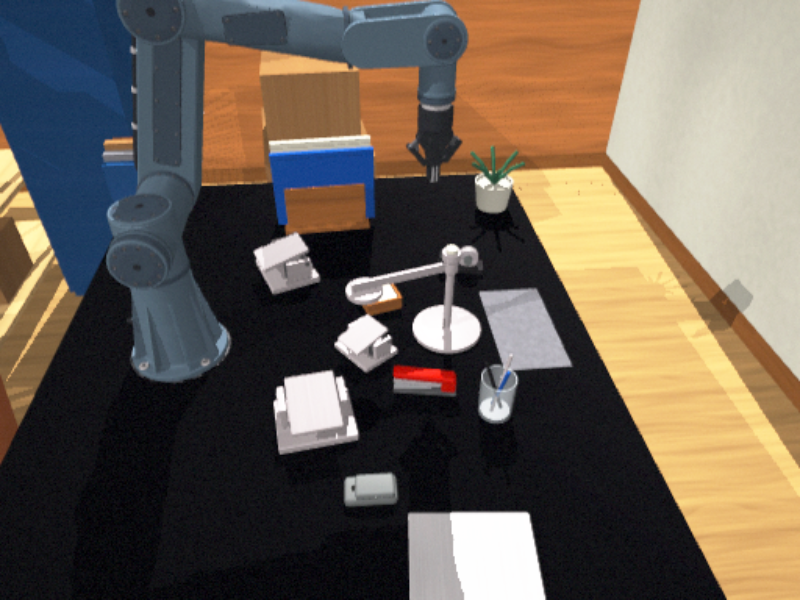

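The side view shows the head (365,290) above the punch (366,343), the button (450,252) up again at its 246 mm height, the other items unmoved, and the robot clear of everything. Handing in.

```bash
python3 -c "
from bench import ctrl
print(ctrl.hand_in())"
```

```text
the job is handed in; nothing more can be done
None
```

The job is handed in: the lamp head is about 5 mm from straight above the 100 x 120 mm punch, the button was pressed to its stop and has come up again, and nothing else was seen to move; the hand-in gave no verdict.

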